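# Catch the photometer cover and ease it shut

## Robot

A 6-joint arm with a two-finger parallel gripper is mounted at the origin on a cart in front of the work surface, level with it; the furniture and walls round the work are solid. World frame = base frame: x ahead of the robot, y to its left, z up, the work surface at z = 0. Lengths are in m, angles in degrees, forces in N, time in s.
With the tool pointing down it reaches from about 0.4 to 0.825 m from the base axis. Payload 7 kg.
Tool frame: the origin (TCP) lies midway between the tips of the shut fingers; the grasp point (between the pads) lies 19 mm behind it (ctrl.hold_point_z is the distance from the TCP to the grasp point, in m); z points along the fingers, y is the line along which they close (so a half turn about z gives the same grasp; the last joint's range is limited). The gripper opens to 88 mm and grips with 3 to 60 N. Pads are 19 mm wide; open, the fingers measure 130 mm over their backs; the gripper's body (78 mm by 193 mm) begins 47 mm behind the grasp point.
Start: joints at [-52.592, 20.546, 0.682, 0, -70.136, -16.507], TCP at [0.241, -0.631, 0.197] pointing down, gripper open.
Joint ranges: [-176.03, 176.03], [-82.01, 121.73], [-58.28, 71.71], [-173.87, 95.51], [-174.79, -0.11], [-173.66, 173.66]. Speed limits (degrees/s): [136.94, 136.94, 172.46, 180, 180, 180].

## Interface

Orientations are given as [roll, pitch, yaw] about the fixed x, y, z axes, in that order (R = Rz(yaw) Ry(pitch) Rx(roll)).
In Python, from plant import ctrl gives the robot as it stands.
- The arm moves only by the tool apply_moves, never from a script. Its argument "deltas" is a list of rows, each an object with "fingers": the finger opening in mm, from 0 to 87.6; "delta_pos": the shift along the tool's x, y, z in mm, a list of three; "angular": the turn, a rotation vector about the tool's x, y, z in degrees, a list of three. A call has 1 to 10 rows; each row is the pose to reach, as a shift and turn from the pose commanded when the call began, along the tool's axes at that moment; what a row does not reach only later rows make up. A row lasts 1/10 s, in which the tool goes at most 50 mm and 8.59 degrees, less where a joint would pass 70% of its speed; a pose out of reach is approached as far as the arm can. A call with a gripper value outside its range is refused whole. The fingers move at their own pace and stop on an object; the grip force is fixed at half the most. Time passes only in rows, so rows that repeat a pose let the fingers close. It gives the time, the measured TCP pose, the force, the opening and the grip force at its end, in the units of the state.
- ctrl.get_obs(): the state, without advancing time (a new reading comes with each control period).
- ctrl.snapshot(name): name is "scene" or "top" or "wrist"; returns the picture (420x560x3 uint8, red, green, blue); there is no depth.
- ctrl.camera_params(name): a dict with "fx", "fy", "cx", "cy" (pixels), "cam_to_world" (4x4, takes a point from camera to world coordinates); the wrist camera has in their place "mount" (4x4, takes a point from camera to tool coordinates, whose origin is the TCP and whose axes are the flange's). Camera axes: x right, y up, looking along -z (the intrinsics and any distortion apply to the point x, -y, -z); pixel columns grow to the right and rows downward; lengths in m; the calibration is good to about 2 mm. A picture is of the moment at which its call begins: read the wrist's pose just before it. camera_params takes no time and is no camera call.
- ctrl.close_job(): hands the job in; it is judged then, once.
The state is a dict: "clock": time; "joint_pos": joint angles; "qvel": joint speeds; "tau": joint torques, N m; "tool_pos": TCP position; "orientation": TCP orientation; "force": force on the tool from outside, world axes, zero at the start; "moment": the same for the moment, N m; "opening": finger opening in m; "gripper_force": force on a finger pad.
Only numpy, scipy, OpenCV 4.12 (cv2) and the standard library are available. Lean on these libraries where they do the work, as an engineer would, in place of code of your own. Each camera call takes 0.05 s, during which the arm holds its last target. There are 200 camera calls.

## Task

Tip the photometer's raised cover forward past upright, catch it on a finger as it starts to fall, and let it down gently on the finger until it is fully shut; never let it fall freely or slam, and do not pinch it. Then take the hand clear. Leave the vial, the dropper bottle and the black cap where they stand.

Things in the scene. Friction and masses are not known exactly. Their poses are not given: they have to be found in the camera images.
- photometer: White bench photometer, fixed: 120 mm deep (x), 130 wide (y), 85 high, display and three keys on its front. Origin at the centre of its underside; its -x side is the front, facing roughly towards the robot, z up. In its top is a well with a teal-capped vial (leave it).
- cover (a joint): Angle of the hinged cover, rad: 0 shut (level, its stop), 1.57 upright, 1.82 fully open (stop). At the start it leans back past upright, settling on its open stop. It balances near 1.50; pushed forward to 1.45 or less it falls shut by itself, slowly at first, in about 2 s, damped but reaching 1.3 to 2 rad/s, a slam. Held up by the end of the lip, its 0.35 kg weigh about 2 N on a finger.
- cover_hinge (a point): Point on the hinge axis (along the photometer's y), mid-width; in the photometer's frame 64 mm behind the centre (+x) and 87 mm up. While the cover stands open its black underside faces the robot, its white outer side with the blue lip faces away. Fingers 50 to 60 mm apart, astride the raised lip, can tip it with one and catch its underside on the other.
- lip_edge (a point): Middle of the lip's end, on the underside, 160 mm from the hinge axis. The cover is a flat plate 130 mm wide, about 10 thick, to 127 mm from the hinge; then a lip 60 wide, 8 thick, to 160 mm. Shut, the lip overhangs the front by 36 mm, 87 mm above the worktop: a finger slanting in from the front can stay under it to the end.
- vial: Brown vial with teal cap, 25 mm across and 68 high, loose, standing beside the photometer. Origin at the centre of its underside. Leave alone.
- dropper: Brown dropper bottle with black bulb, 31 mm across and 107 high, loose, standing beside the photometer. Origin at the centre of its underside. Leave alone.
- black_cap: Black screw cap, 29 mm across and 18 high, loose, lying on the worktop in front of the photometer. Origin at the centre of its underside. Leave alone.

How it is judged:
By the outcome, as a careful person would: the job done as asked, in the order asked, and still so for the second after the job is handed in, with the robot touching nothing.
It also fails if it takes over 61 s, if anything falls off the work surface, if the arm or the gripper's body presses on something with over 40 N, if the wrist force passes 120 N, or if a joint passes its speed limit or range.

## Working session

There is one attempt and no reset: what is moved stays moved. The work goes in short steps, Python scripts to look and compute and a tool call to move; the robot and the scene stay as the last step left them, time stands still between calls to the robot, and variables do not carry over. Pictures are saved under pics/ and viewed, at most 10 in all, crops included, and the job is handed in when it is done.

Besides the shell and the picture viewer there is one more tool, called after "Request:" as name(argument=value, ...), one argument or row to a line, values as JSON. apply_moves: Moves the arm, as the interface text tells. Its arguments: {"type":"object","properties":{"deltas":{"type":"array"}},"required":["deltas"]}

```bash
mkdir -p pics; ls
python3 - <<'E'
from plant import ctrl
import cv2,numpy as np
ims=[ctrl.snapshot(n) for n in("scene","top")]
for n,i in zip(("scene","top"),ims): cv2.imwrite(f"pics/{n}0.png",i[:,:,::-1])
for n in("scene","top"):
    p=ctrl.camera_params(n);print(n,{k:np.round(v,4).tolist() if not isinstance(v,str) else v for k,v in p.items()})
print(ctrl.get_obs(), ctrl.hold_point_z)
E
```

```text
pics
scene {'fx': 534.3412, 'fy': 534.3412, 'cx': 280.491, 'cy': 211.7681, 'cam_to_world': [[-0.7313, 0.4018, -0.5511, 0.0239], [-0.6821, -0.4366, 0.5867, 0.7413], [-0.0048, 0.8049, 0.5933, 0.5813], [0.0, 0.0, 0.0, 1.0]]}
top {'fx': 543.3461, 'fy': 543.3461, 'cx': 282.5596, 'cy': 203.2536, 'cam_to_world': [[0.0028, 0.9904, -0.138, 0.3566], [-0.9991, 0.0086, 0.042, 0.2653], [0.0428, 0.1377, 0.9895, 0.9291], [0.0, 0.0, 0.0, 1.0]]}
{'clock': 0.1, 'joint_pos': array([-5.25934065e+01,  2.05876266e+01,  6.40735211e-01, -1.74053035e-02,
       -7.01368298e+01, -1.65065108e+01]), 'qvel': array([-0.01940705, -0.04690537,  0.14984494,  0.09337985,  0.01231184,
        0.02574493]), 'tau': array([-4.57777533e-04, -5.84163988e+01,  2.93755835e+01,  7.01553404e+00,
        1.02337101e-02, -6.09327731e-05]), 'tool_pos': array([ 0.24059807, -0.63015975,  0.19642713]), 'orientation': array([ 1.79915080e+02, -8.10060647e-03, -1.59105837e+02]), 'force': array([ 0.0567183 , -1.35004536, -1.40816024]), 'moment': array([-0.00422103,  0.01655305, -0.04801453]), 'gripper_force': 0.0, 'opening': 0.08744269721925066} 0.0188
```

View pics/scene0.png

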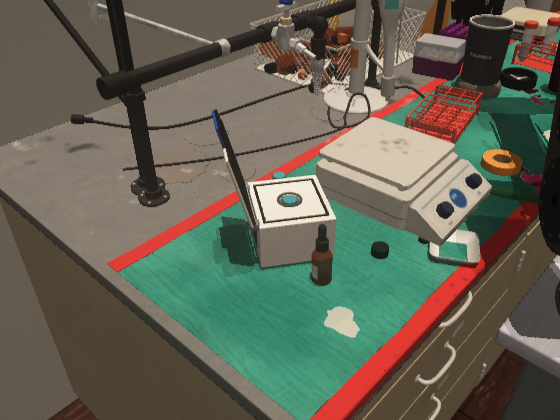

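View pics/top0.png

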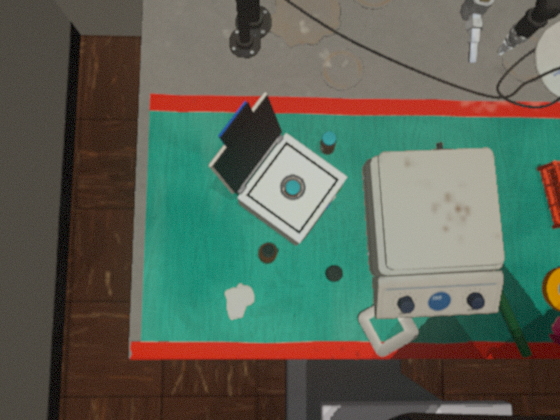

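The scene view shows the open cover, with its blue lip at about (218,125), and the hinge side away from the robot. In the top view the photometer's top face has corners near (285,135), (346,180), (299,242) and (238,198), with the hinge at the upper left. The vial is at (328,142), the dropper at (268,253) and the black cap at (334,273).

```bash
cat > h.py <<'E'
import cv2,numpy as np
from plant import ctrl
from scipy.spatial.transform import Rotation as R
def ray(n,uv):
    p=ctrl.camera_params(n);T=p["cam_to_world"]
    d=np.array([(uv[0]-p["cx"])/p["fx"],-(uv[1]-p["cy"])/p["fy"],-1.])
    return T[:3,3],T[:3,:3]@d
def onz(n,uv,z):
    o,d=ray(n,uv);return o+d*(z-o[2])/d[2]
def proj(n,P):
    p=ctrl.camera_params(n);T=p["cam_to_world"];c=T[:3,:3].T@(np.array(P)-T[:3,3])
    return np.array([p["cx"]+p["fx"]*c[0]/-c[2],p["cy"]-p["fy"]*c[1]/-c[2]])
E
python3 - <<'E'
from h import *
i=cv2.imread("pics/top0.png");h=cv2.cvtColor(i,cv2.COLOR_BGR2HSV)
m=((h[...,1]<45)&(h[...,2]>150)).astype(np.uint8)
m[:,:225]=0;m[:,352:]=0;m[:130]=0;m[248:]=0
m=cv2.morphologyEx(m,cv2.MORPH_OPEN,np.ones((3,3)))
n,l,s,c=cv2.connectedComponentsWithStats(m);print(s[1:].tolist())
pts=cv2.findNonZero(m);r=cv2.minAreaRect(pts);b=cv2.boxPoints(r);print(r,b)
W=np.array([onz("top",q,.085) for q in b]);print(W.round(4))
print([np.linalg.norm(W[k]-W[k-1]).round(4) for k in range(4)],W.mean(0))
for k,q,z in(("vial",(328,137),.068),("drop",(268,250),.107),("cap",(334,273),.018)):print(k,onz("top",q,z).round(3))
# blue lip
for n in("scene","top"):
    i=cv2.imread(f"pics/{n}0.png");h=cv2.cvtColor(i,cv2.COLOR_BGR2HSV)
    m=((h[...,0]>105)&(h[...,0]<130)&(h[...,1]>120)).astype(np.uint8)
    a,l,s,c=cv2.connectedComponentsWithStats(m)
    for k in range(1,a):
        if s[k][4]>20:print(n,s[k],c[k].round(1))
big=cv2.resize(cv2.imread("pics/top0.png")[80:300,190:400],None,fx=2.7,fy=2.7,interpolation=cv2.INTER_CUBIC)
for q in b: cv2.circle(big,tuple(int(v) for v in (q-[190,80])*2.7),4,(0,0,255),1)
cv2.imwrite("pics/topc.png",big)
E
```

```text
[[238, 134, 109, 108, 1843], [250, 146, 84, 83, 3286]]
((292.6600341796875, 187.61997985839844), (77.4000015258789, 83.0), 36.869895935058594) [[236.80003 197.59998]
 [286.60004 131.19998]
 [348.52002 177.63998]
 [298.72003 244.03998]]
[[0.4826 0.3012 0.085 ]
 [0.5908 0.2233 0.085 ]
 [0.5163 0.1246 0.085 ]
 [0.4105 0.2041 0.085 ]]
[np.float64(0.121), np.float64(0.1333), np.float64(0.1236), np.float64(0.1323)] [0.50003126 0.21328341 0.085     ]
vial [0.587 0.155 0.068]
drop [0.4   0.252 0.107]
cap [0.367 0.14  0.018]
scene [280   0  12   4  39] [286.1   1.3]
scene [212 111  13  37  77] [216.9 127.3]
scene [450 190  16  17 153] [458.6 198.2]
top [220 102  26  35  91] [231.9 119.8]
```

View pics/topc.png

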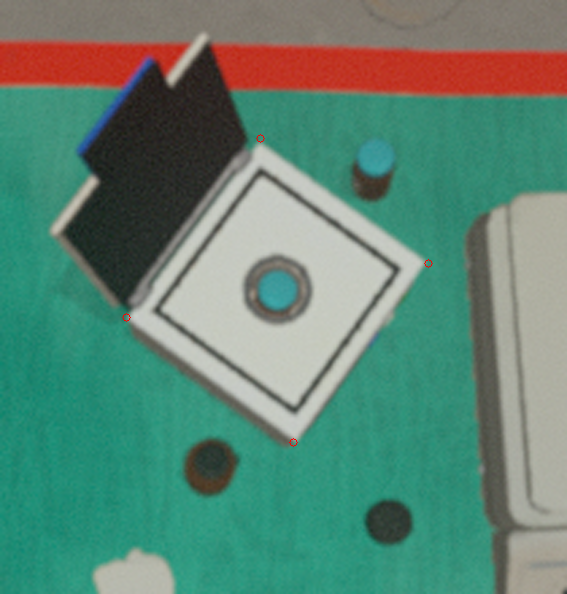

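The top-face corners fit well: the photometer is at about (0.500, 0.213) with yaw about 53.5°. The fingers will work in its x-z plane. Next I check the predicted lip position, and how high the balance stands beside it.

```bash
cat >> h.py <<'E'
C=np.array([.500,.213]);YAW=np.radians(53.4)
F=-np.array([np.cos(YAW),np.sin(YAW)])  # forward
Y=np.array([-np.sin(YAW),np.cos(YAW)])
H=C-F*.064
def W(s,z,t=0): # mm in hinge plane -> world m
    return np.r_[H+F*s/1000+Y*t/1000,.087+z/1000]
def tri(a,b):
    (o,d),(p,e)=ray("scene",a),ray("top",b);k=np.linalg.lstsq(np.c_[d,-e],p-o,rcond=None)[0]
    return ((o+d*k[0]+p+e*k[1])/2).round(3),np.linalg.norm(o+d*k[0]-p-e*k[1]).round(4)
E
python3 - <<'E'
from h import *
print("H",H)
for a,b in(((320,160),(371,155)),((410,198),(374,270))):print("scale",tri(a,b))
for th in(1.75,1.82):
  for t in(-30,30):
    c,s=np.cos(th),np.sin(th)
    print(th,t,"under",proj("top",W(160*c,160*s,t)).round(1),proj("scene",W(160*c,160*s,t)).round(1),"outer",proj("top",W(160*c-8*s,160*s+8*c,t)).round(1),proj("scene",W(160*c-8*s,160*s+8*c,t)).round(1))
i=cv2.imread("pics/scene0.png")[90:290,190:480];cv2.imwrite("pics/scenec.png",cv2.resize(i,None,fx=2.7,fy=2.7))
E
```

```text
H [0.53815839 0.26438032]
scale (array([0.55 , 0.084, 0.08 ]), np.float64(0.0114))
scale (array([0.364, 0.082, 0.082]), np.float64(0.0153))
1.75 -30 under [257.4 106.4] [224.1 103.9] outer [252.6 103.2] [218.8 105.3]
1.75 30 under [229.2 142. ] [228.4 122.4] outer [224.4 138.7] [222.7 123.8]
1.82 -30 under [250.7 102. ] [216.8 106. ] outer [246.  99.] [211.6 107.7]
1.82 30 under [222.6 137.5] [220.5 124.6] outer [217.9 134.4] [215.  126.4]
```

View pics/scenec.png

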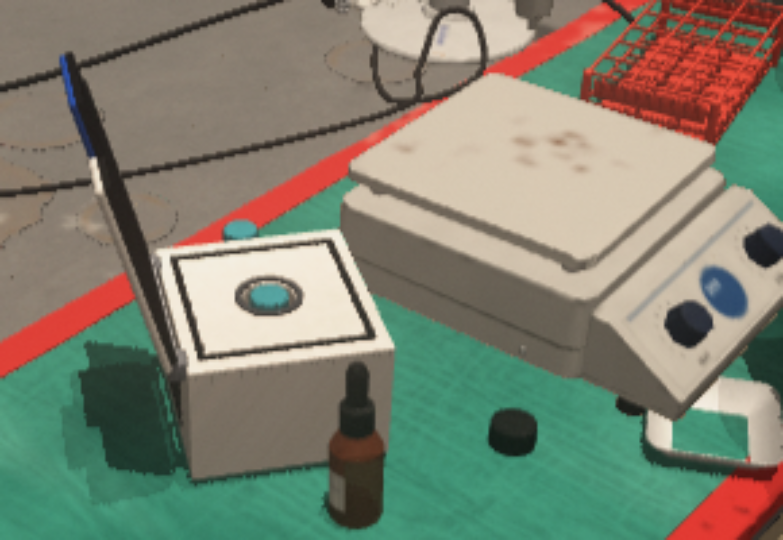

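The predicted lip ends match the picture with the cover at 1.82. The balance's plate is about 0.082 high with its edge at y≈0.083, so I will finish with the tool about 60° from level to clear it.

```bash
cat >> h.py <<'E'
def pose(s,z,e,t=0):
    e=np.radians(e);d=np.r_[F*-np.cos(e),-np.sin(e)];n=np.r_[F*np.sin(e),-np.cos(e)]
    return W(s,z,t),R.from_matrix(np.c_[np.cross(n,d),n,d])
def cur():
    o=ctrl.get_obs();return np.array(o["tool_pos"]),R.from_euler("xyz",o["orientation"],degrees=True)
def delta(tgt,frm):
    return (frm[1].inv().apply(tgt[0]-frm[0])*1000).round(1),np.degrees((frm[1].inv()*tgt[1]).as_rotvec()).round(1)
E
python3 - <<'E'
from h import *
T=pose(-32,213,90);print(T[0],T[1].as_euler("xyz",degrees=True))
c=cur();w1=(np.array([.52,-.2,.36]),T[1]);print(delta(w1,c));print(delta(T,w1))
E
```

```text
[0.55723759 0.29007048 0.3       ] [180.    0.  -36.6]
(array([-414.4,  302.5, -163.2]), array([ 1.000e-01,  1.000e-01, -1.225e+02]))
(array([-262.3, -415.6,   60. ]), array([0., 0., 0.]))
```

Request:
apply_moves(
  deltas=[
    {"fingers":44,"delta_pos":[0,0,-50],"angular":[0,0,0]},
    {"fingers":44,"delta_pos":[-414,302,-163],"angular":[0,0,-122]},
    {"fingers":44,"delta_pos":[-414,302,-163],"angular":[0,0,-122]},
    {"fingers":44,"delta_pos":[-414,302,-163],"angular":[0,0,-122]},
    {"fingers":44,"delta_pos":[-414,302,-163],"angular":[0,0,-122]},
    {"fingers":44,"delta_pos":[-414,302,-163],"angular":[0,0,-122]},
    {"fingers":44,"delta_pos":[-414,302,-163],"angular":[0,0,-122]},
    {"fingers":44,"delta_pos":[-414,302,-163],"angular":[0,0,-122]},
    {"fingers":44,"delta_pos":[-414,302,-163],"angular":[0,0,-122]},
    {"fingers":44,"delta_pos":[-414,302,-163],"angular":[0,0,-122]},
  ],
)

```text
clock: 1.1
tool_pos: [0.4806, -0.26, 0.3446]
orientation: [180.0, 0.0, -81.4]
force: [1.4, -0.4, -1.0]
opening: 0.0441
gripper_force: 0.0
```

Run:
```python
from h import *
T=pose(-32,213,90);print(ctrl.get_obs());print(delta(T,cur()))
```

```text
{'clock': 1.1, 'joint_pos': array([-7.87158078e+00,  4.80389918e+00, -9.36076589e-01, -8.71080809e-03,
       -8.42630727e+01,  1.64826394e+01]), 'qvel': array([ 5.04251444e+01,  1.18891069e+00,  1.44209045e+01,  3.22637805e-02,
       -1.34230394e+01,  3.51980402e+01]), 'tau': array([ -5.4860732 , -40.30086637,  29.64470744,   7.21138984,
         0.25256666,  -1.05868097]), 'tool_pos': array([ 0.48055229, -0.26000142,  0.34455019]), 'orientation': array([ 1.79999536e+02,  9.17591917e-03, -8.13898124e+01]), 'force': array([ 1.38626828, -0.42837722, -1.00681204]), 'moment': array([-0.06010758, -0.07182098,  0.08429242]), 'gripper_force': 0.0, 'opening': 0.04412628181803878}
(array([-532.4, -158.2,   44.6]), array([ -0. ,   0. , -44.8]))
```

Request:
apply_moves(
  deltas=[
    {"fingers":44,"delta_pos":[-500,-145,0],"angular":[0,0,-42]},
    {"fingers":44,"delta_pos":[-500,-145,0],"angular":[0,0,-42]},
    {"fingers":44,"delta_pos":[-500,-145,0],"angular":[0,0,-42]},
    {"fingers":44,"delta_pos":[-500,-145,0],"angular":[0,0,-42]},
    {"fingers":44,"delta_pos":[-500,-145,0],"angular":[0,0,-42]},
    {"fingers":44,"delta_pos":[-500,-145,0],"angular":[0,0,-42]},
    {"fingers":44,"delta_pos":[-500,-145,0],"angular":[0,0,-42]},
    {"fingers":44,"delta_pos":[-500,-145,0],"angular":[0,0,-42]},
    {"fingers":44,"delta_pos":[-500,-145,0],"angular":[0,0,-42]},
    {"fingers":44,"delta_pos":[-500,-145,0],"angular":[0,0,-42]},
  ],
)

```text
clock: 2.1
tool_pos: [0.5486, 0.2353, 0.344]
orientation: [180.0, 0.0, -39.7]
force: [1.5, -0.2, 0.1]
opening: 0.044
gripper_force: 0.0
```

Run:
```python
from h import *
T=pose(-32,213,90);print(delta(T,cur()),np.round(ctrl.get_obs()["qvel"],1))
```

```text
(array([-28.3, -47.6,  44. ]), array([ 0. ,  0. , -3.1])) [ 34.1  25.   29.5   0.1  -4.9 -34.1]
```

Request:
apply_moves(
  deltas=[
    {"fingers":44,"delta_pos":[0,0,0],"angular":[0,0,0]},
    {"fingers":44,"delta_pos":[0,0,0],"angular":[0,0,0]},
    {"fingers":44,"delta_pos":[0,0,0],"angular":[0,0,0]},
  ],
)

```text
clock: 2.4
tool_pos: [0.5488, 0.2327, 0.344]
orientation: [180.0, 0.0, -39.8]
force: [0.4, 0.6, 0.9]
opening: 0.0441
gripper_force: 0.0
```

Run:
```python
from h import *
T=pose(-32,213,90);print(delta(T,cur()),np.round(ctrl.get_obs()["qvel"],1))
```

```text
(array([-30.2, -49.5,  44. ]), array([ 0. ,  0. , -3.2])) [-0.9 -0.8 -0.1  0.1 -0.1 -0. ]
```

Request:
apply_moves(
  deltas=[
    {"fingers":44,"delta_pos":[-30,-49,20],"angular":[0,0,-3.2]},
    {"fingers":44,"delta_pos":[-30,-49,20],"angular":[0,0,-3.2]},
    {"fingers":44,"delta_pos":[-30,-49,44],"angular":[0,0,-3.2]},
    {"fingers":44,"delta_pos":[-30,-49,44],"angular":[0,0,-3.2]},
    {"fingers":44,"delta_pos":[-30,-49,44],"angular":[0,0,-3.2]},
  ],
)

```text
clock: 2.9
tool_pos: [0.5573, 0.2889, 0.3007]
orientation: [180.0, -0.0, -36.6]
force: [0.7, 0.3, 0.7]
opening: 0.0442
gripper_force: 0.0
```

Run:
```python
from h import *
for n in("scene","wrist"): cv2.imwrite(f"pics/{n}1.png",ctrl.snapshot(n)[:,:,::-1])
a=cv2.imread("pics/scene1.png")[40:300,130:380];b=cv2.imread("pics/wrist1.png")
a=cv2.resize(a,(400,416));b=cv2.resize(b,(400,300));b=cv2.copyMakeBorder(b,0,116,0,0,0)
cv2.imwrite("pics/both1.png",np.hstack([a,b]))
T=pose(-32,135,90);print(delta(T,cur()))
```

```text
(array([-0.9, -0. , 79.8]), array([-0.1, -0. , -0. ]))
```

View pics/both1.png

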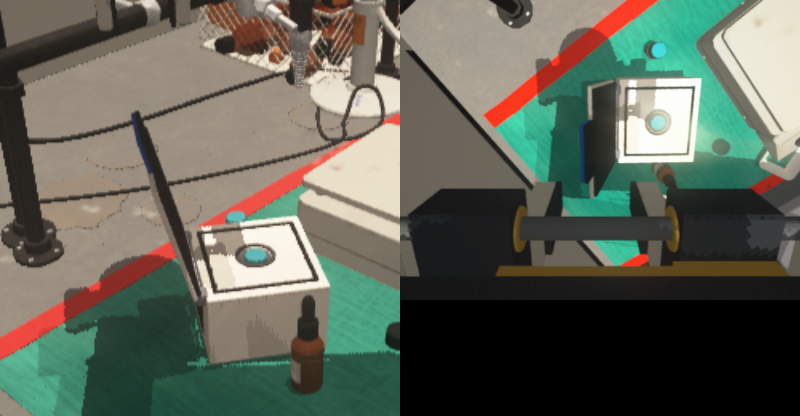

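The wrist picture shows the lip (blue, left edge near (587,150) in the montage) between the fingers' sideways positions (545 to 650). In the scene picture I cannot see the gripper where I expected it, so I check by projecting the known points.

Run:
```python
from h import *
o=ctrl.get_obs();print(o["joint_pos"].round(1))
p=cur();print("tcp scene",proj("scene",p[0]),"body",proj("scene",p[0]+[0,0,.15]),"top",proj("top",p[0]))
q=ctrl.camera_params("wrist");print(q)
M=q["mount"];T=np.eye(4);T[:3,:3]=p[1].as_matrix();T[:3,3]=p[0];T=T@M
for t in(-30,30):
    X=W(160*np.cos(1.82),160*np.sin(1.82),t);c=T[:3,:3].T@(X-T[:3,3]);print("lip",t,q["cx"]+q["fx"]*c[0]/-c[2],q["cy"]-q["fy"]*c[1]/-c[2])
for yy in(-.022,.022):
    c=np.linalg.inv(M)@[0,yy,0,1];print("tip",q["cx"]+q["fx"]*c[0]/-c[2],q["cy"]-q["fy"]*c[1]/-c[2])
```

```text
[ 45.2  13.5   4.2   0.  -80.6   8.2]
tcp scene [220.9259851   74.10344921] body [211.98295414 -46.56165505] top [240.23979138 108.33868162]
{'fx': 372.5540599416965, 'fy': 372.5540599416965, 'cx': 274.190893543364, 'cy': 208.3329449367571, 'mount': array([[ 7.56378025e-05,  9.54847214e-01,  2.97097277e-01,
         7.98360680e-02],
       [ 9.99999533e-01, -3.58366640e-04,  8.97172883e-04,
        -2.98631119e-04],
       [ 9.63132781e-04,  2.97097070e-01, -9.54846796e-01,
        -1.87471790e-01],
       [ 0.00000000e+00,  0.00000000e+00,  0.00000000e+00,
         1.00000000e+00]])}
lip -30 263.8003588841284 171.24048695837365
lip 30 264.4907032731188 253.06266317004128
tip 234.6343309499907 246.0506990150922
tip 315.4943778123016 246.08702461035836
```

View pics/scene1.png

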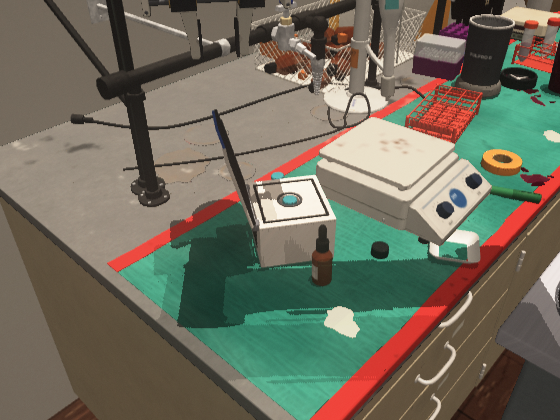

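View pics/wrist1.png

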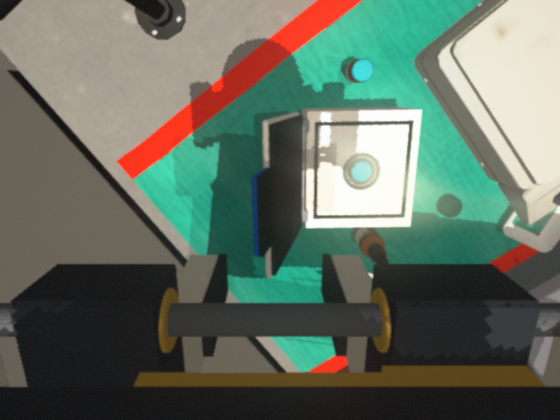

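The scene picture shows the finger tips near (188..250, 20..60). The wrist picture shows the lip where predicted, at columns 255 to 265 and rows 170 to 253. The open tips look shorter than the TCP, so I measure that.

Run:
```python
from h import *
a=cv2.imread("pics/scene0.png").astype(int);b=cv2.imread("pics/scene1.png").astype(int)
m=(abs(a-b).max(2)>40)[:100,150:290]
m=cv2.morphologyEx(m.astype(np.uint8),cv2.MORPH_OPEN,np.ones((2,2)))
print([(c+150,int(np.flatnonzero(m[:,c]).max())) for c in range(0,140,3) if m[:,c].any()])
p=cur()[0]
for dz in(0,.015,.03,.045):
  print(dz,[proj("scene",p+np.r_[F*y,dz]+np.r_[Y*x,0]).round(0).tolist() for y in(-.043,-.022,.022,.043) for x in(.0095,-.0095)])
```

```text
[(150, 16), (153, 6), (156, 6), (159, 5), (162, 5), (165, 5), (168, 5), (171, 8), (174, 12), (177, 12), (180, 12), (183, 12), (186, 12), (189, 36), (192, 55), (195, 59), (198, 59), (201, 57), (204, 3), (207, 3), (210, 3), (213, 2), (216, 2), (219, 2), (222, 2), (225, 2), (228, 2), (231, 1), (234, 1), (237, 54), (240, 57), (243, 49), (246, 48), (249, 47), (252, 8), (255, 7), (258, 7), (261, 7), (264, 7), (282, 3), (285, 6), (288, 4)]
0 [[189.0, 79.0], [189.0, 74.0], [205.0, 78.0], [204.0, 73.0], [238.0, 76.0], [236.0, 70.0], [253.0, 74.0], [251.0, 69.0]]
0.015 [[188.0, 68.0], [187.0, 63.0], [204.0, 67.0], [203.0, 62.0], [237.0, 65.0], [236.0, 60.0], [253.0, 64.0], [251.0, 59.0]]
0.03 [[187.0, 57.0], [186.0, 52.0], [203.0, 56.0], [202.0, 51.0], [237.0, 54.0], [235.0, 49.0], [253.0, 53.0], [251.0, 48.0]]
0.045 [[186.0, 46.0], [185.0, 41.0], [202.0, 45.0], [201.0, 40.0], [236.0, 42.0], [234.0, 38.0], [252.0, 41.0], [250.0, 37.0]]
```

Request:
apply_moves(
  deltas=[
    {"fingers":44,"delta_pos":[-1,0,25],"angular":[0,0,0]},
    {"fingers":44,"delta_pos":[-1,0,50],"angular":[0,0,0]},
    {"fingers":44,"delta_pos":[-1,0,75],"angular":[0,0,0]},
    {"fingers":44,"delta_pos":[-1,0,95],"angular":[0,0,0]},
    {"fingers":44,"delta_pos":[-1,0,105],"angular":[0,0,0]},
    {"fingers":44,"delta_pos":[-1,0,105],"angular":[0,0,0]},
    {"fingers":44,"delta_pos":[-1,0,105],"angular":[0,0,0]},
  ],
)

```text
clock: 3.7
tool_pos: [0.5572, 0.2909, 0.1966]
orientation: [-179.9, -0.0, -36.6]
force: [0.3, -0.3, 1.2]
opening: 0.044
gripper_force: 0.0
```

Run:
```python
from h import *
i=ctrl.snapshot("scene")[:,:,::-1];cv2.imwrite("pics/scene2.png",i)
cv2.imwrite("pics/scene2c.png",cv2.resize(i[50:190,150:310],None,fx=4,fy=4,interpolation=cv2.INTER_CUBIC))
print(delta(pose(-32,110,90),cur()),ctrl.get_obs()["force"])
p=cur()[0]
for dz in(0,.015,.03):
  print(dz,[((proj("scene",p+np.r_[F*y,dz])-[150,50])*4).round(0).tolist() for y in(-.022,.022)])
```

```text
(array([ 0.6,  0.8, -0.1]), array([-0.1, -0. ,  0.1])) [-0.38828171  0.72340135  1.24652368]
0 [[242.0, 377.0], [361.0, 366.0]]
0.015 [[238.0, 341.0], [359.0, 330.0]]
0.03 [[235.0, 303.0], [357.0, 293.0]]
```

View pics/scene2c.png

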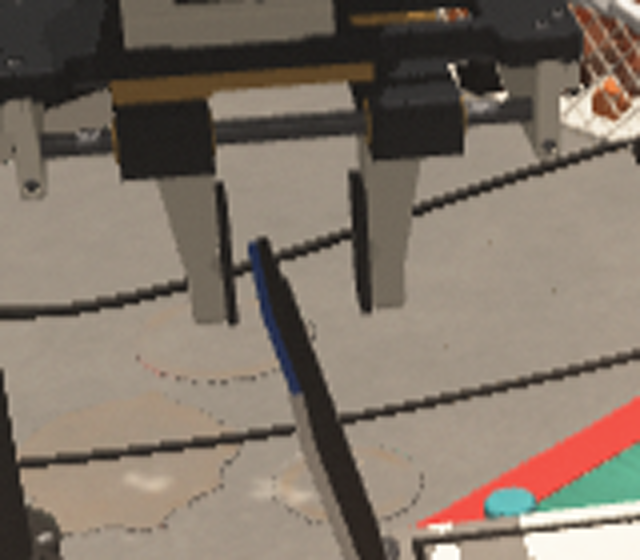

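The fingers straddle the lip: rear finger tip at (215,322), front at (385,308), lip end at (262,240). The tips are about 19 mm below the lip's end, and lie about 26 mm short of the nominal TCP, which I will allow for. Now I tip the cover slowly.

Request:
apply_moves(
  deltas=[
    {"fingers":44,"delta_pos":[0,4,0],"angular":[0,0,0]},
    {"fingers":44,"delta_pos":[0,8,0],"angular":[0,0,0]},
    {"fingers":44,"delta_pos":[0,12,0],"angular":[0,0,0]},
    {"fingers":44,"delta_pos":[0,16,0],"angular":[0,0,0]},
    {"fingers":44,"delta_pos":[0,20,0],"angular":[0,0,0]},
    {"fingers":44,"delta_pos":[0,25,0],"angular":[0,0,0]},
    {"fingers":44,"delta_pos":[0,30,0],"angular":[0,0,0]},
    {"fingers":44,"delta_pos":[0,35,0],"angular":[0,0,0]},
    {"fingers":44,"delta_pos":[0,40,0],"angular":[0,0,0]},
    {"fingers":44,"delta_pos":[0,45,0],"angular":[0,0,0]},
  ],
)

```text
clock: 4.75
tool_pos: [0.5293, 0.2541, 0.1951]
orientation: [180.0, 0.0, -36.6]
force: [1.2, 1.0, 1.1]
opening: 0.044
gripper_force: 0.2
```

```bash
cat >> h.py <<'E'
def lip(name,prev=None):
    i=ctrl.snapshot("scene")[:,:,::-1].copy();cv2.imwrite(f"pics/{name}.png",i)
    h=cv2.cvtColor(i,cv2.COLOR_BGR2HSV);m=((h[...,0]>105)&(h[...,0]<130)&(h[...,1]>120)).astype(np.uint8)
    a,l,s,c=cv2.connectedComponentsWithStats(m)
    print("blue",[(s[k].tolist(),c[k].round(0).tolist()) for k in range(1,a) if s[k][4]>15])
def lipfit(th):return [proj("scene",W(160*np.cos(th)-8*np.sin(th),160*np.sin(th)+8*np.cos(th),t)).round(0).tolist() for t in(-30,30)]
E
python3 - <<'E'
from h import *
print(ctrl.get_obs()["force"],ctrl.get_obs()["gripper_force"]);lip("p1")
for t in(1.7,1.6,1.5):print(t,lipfit(t))
print(delta(pose(-32+70,110,90),cur()))
E
```

```text
[1.17977243 1.02196494 1.05428019] 0.2496535051614046
blue [([281, 0, 12, 5, 44], [286.0, 1.0]), ([241, 109, 4, 11, 16], [242.0, 114.0]), ([244, 121, 2, 13, 18], [244.0, 127.0]), ([450, 190, 16, 17, 141], [459.0, 198.0])]
1.7 [[224.0, 104.0], [228.0, 122.0]]
1.6 [[235.0, 102.0], [240.0, 120.0]]
1.5 [[246.0, 100.0], [251.0, 119.0]]
(array([ 1. , 23.8, -1.8]), array([0., 0., 0.]))
```

Request:
apply_moves(
  deltas=[
    {"fingers":44,"delta_pos":[0,4,0],"angular":[0,0,0]},
    {"fingers":44,"delta_pos":[0,8,0],"angular":[0,0,0]},
    {"fingers":44,"delta_pos":[0,12,0],"angular":[0,0,0]},
    {"fingers":44,"delta_pos":[0,16,0],"angular":[0,0,0]},
    {"fingers":44,"delta_pos":[0,20,0],"angular":[0,0,0]},
    {"fingers":44,"delta_pos":[0,24,0],"angular":[0,0,0]},
    {"fingers":44,"delta_pos":[0,18,0],"angular":[0,0,0]},
    {"fingers":44,"delta_pos":[0,12,0],"angular":[0,0,0]},
    {"fingers":44,"delta_pos":[0,6,0],"angular":[0,0,0]},
    {"fingers":44,"delta_pos":[0,6,0],"angular":[0,0,0]},
  ],
)

```text
clock: 5.8
tool_pos: [0.5266, 0.2506, 0.1948]
orientation: [180.0, -0.0, -36.5]
force: [0.3, -0.6, -0.2]
opening: 0.0435
gripper_force: 0.1
```

Run:
```python
from h import *
print(ctrl.get_obs()["force"],ctrl.get_obs()["gripper_force"]);lip("p2")
for t in(1.5,1.4,1.3):print(t,lipfit(t))
c=cur();print(c[0],(c[0][:2]-H)@F*1000,c[0][2]*1000-87)
```

```text
[ 0.28957777 -0.56107826 -0.21628687] 0.09920091542880982
blue [([285, 0, 8, 5, 31], [288.0, 2.0]), ([264, 105, 9, 14, 30], [268.0, 111.0]), ([269, 120, 5, 18, 23], [271.0, 128.0]), ([450, 190, 16, 17, 141], [459.0, 198.0])]
1.5 [[246.0, 100.0], [251.0, 119.0]]
1.4 [[256.0, 100.0], [263.0, 118.0]]
1.3 [[267.0, 101.0], [274.0, 119.0]]
[0.52625597 0.25014976 0.19471028] 18.521058341457525 107.71028352855302
```

The front finger has caught the cover at about 1.31. Now I work out the lowering rows.

```bash
cat >> h.py <<'E'
def sched(th):
    x=np.clip(th/1.315,0,1);e=60+30*x;w=np.interp(th,[.75,1.25],[60,44]);a=12+9*x
    return e,w,a
def tcp(th):
    e,w,a=sched(th);er=np.radians(e);d=np.array([-np.cos(er),-np.sin(er)]);n=np.array([np.sin(er),-np.cos(er)])
    P=160*np.array([np.cos(th),np.sin(th)])+(a+26)*d-n*w/2
    return pose(P[0],P[1],e),w
def rows(ths):
    c=cur()
    for th in ths:
        T,w=tcp(th);p,r=delta(T,c);print(round(th,3),"w",round(w),"pos",(p*2).round()/2,"ang",(r*2).round()/2)
def where(th): # offsets now
    print("err at",th,delta(tcp(th)[0],cur()))
E
python3 - <<'E'
from h import *
where(1.315);rows(1.315-.028*np.arange(1,11))
E
```

```text
err at 1.315 (array([ 1.1, -0. , -0.1]), array([0. , 0. , 0.1]))
1.287 w 44 pos [1.  4.  0.5] ang [0.5 0.  0. ]
1.259 w 44 pos [1.  7.5 1.5] ang [1.5 0.  0. ]
1.231 w 45 pos [ 1.  11.   2.5] ang [2. 0. 0.]
1.203 w 46 pos [ 1.  14.   3.5] ang [2.5 0.  0. ]
1.175 w 46 pos [ 1.  17.5  5. ] ang [3. 0. 0.]
1.147 w 47 pos [ 1.  20.5  6. ] ang [4. 0. 0.]
1.119 w 48 pos [ 1.  23.5  7.5] ang [4.5 0.  0. ]
1.091 w 49 pos [ 1. 27.  9.] ang [5. 0. 0.]
1.063 w 50 pos [ 1.  30.  10.5] ang [6. 0. 0.]
1.035 w 51 pos [ 1. 33. 12.] ang [6.5 0.  0. ]
```

Request:
apply_moves(
  deltas=[
    {"fingers":44,"delta_pos":[1,4,0.5],"angular":[0.5,0,0]},
    {"fingers":44,"delta_pos":[1,7.5,1.5],"angular":[1.5,0,0]},
    {"fingers":45,"delta_pos":[1,11,2.5],"angular":[2,0,0]},
    {"fingers":46,"delta_pos":[1,14,3.5],"angular":[2.5,0,0]},
    {"fingers":46,"delta_pos":[1,17.5,5],"angular":[3,0,0]},
    {"fingers":47,"delta_pos":[1,20.5,6],"angular":[4,0,0]},
    {"fingers":48,"delta_pos":[1,23.5,7.5],"angular":[4.5,0,0]},
    {"fingers":49,"delta_pos":[1,27,9],"angular":[5,0,0]},
    {"fingers":50,"delta_pos":[1,30,10.5],"angular":[6,0,0]},
    {"fingers":51,"delta_pos":[1,33,12],"angular":[6.5,0,0]},
  ],
)

```text
clock: 6.85
tool_pos: [0.5069, 0.2223, 0.183]
orientation: [-173.4, 0.0, -36.6]
force: [-0.6, -0.3, -0.6]
opening: 0.0508
gripper_force: 0.2
```

Run:
```python
from h import *
print(ctrl.get_obs()["force"],ctrl.get_obs()["opening"]);lip("p3");print(lipfit(1.035))
where(1.035);rows(1.035-.028*np.arange(1,11))
```

```text
[-0.58244843 -0.25535143 -0.56481535] 0.05075042035594893
blue [([450, 190, 16, 17, 142], [459.0, 198.0])]
[[293.0, 108.0], [302.0, 126.0]]
err at 1.035 (array([ 0.1, -1.7,  0.4]), array([-0.2,  0. ,  0. ]))
1.007 w 52 pos [0.  1.5 2. ] ang [0.5 0.  0. ]
0.979 w 53 pos [0.  4.5 3.5] ang [1. 0. 0.]
0.951 w 54 pos [0.  7.5 5. ] ang [2. 0. 0.]
0.923 w 54 pos [ 0.  10.5  6.5] ang [2.5 0.  0. ]
0.895 w 55 pos [ 0.  13.5  8.5] ang [3. 0. 0.]
0.867 w 56 pos [ 0.  16.  10.5] ang [3.5 0.  0. ]
0.839 w 57 pos [ 0. 19. 12.] ang [4.5 0.  0. ]
0.811 w 58 pos [ 0.  21.5 14.5] ang [5. 0. 0.]
0.783 w 59 pos [ 0.  24.5 16.5] ang [5.5 0.  0. ]
0.755 w 60 pos [ 0.  27.  18.5] ang [6. 0. 0.]
```

Run:
```python
from h import *
i=cv2.imread("pics/p3.png");cv2.imwrite("pics/p3c.png",cv2.resize(i[60:230,190:370],None,fx=3.4,fy=3.4,interpolation=cv2.INTER_CUBIC))
print([((np.array(q)-[190,60])*3.4).round() for q in lipfit(1.035)])
```

```text
[array([350., 163.]), array([381., 224.])]
```

View pics/p3c.png

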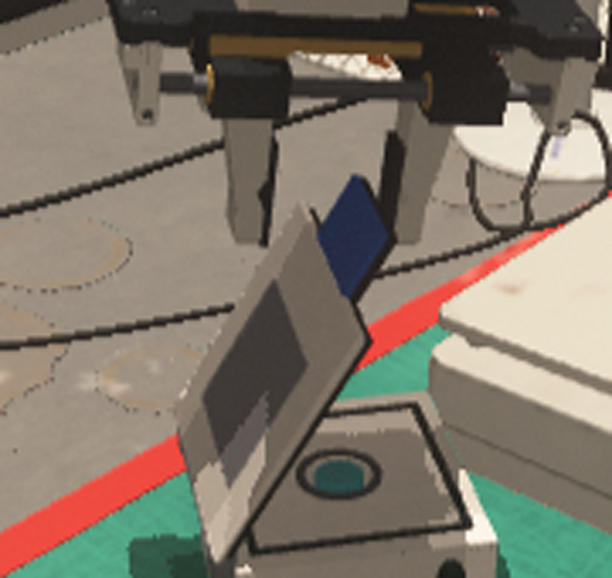

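The cover's lip edge, from (355,175) to (393,237), rests on the front pad with the rear finger well clear. I continue lowering.

Request:
apply_moves(
  deltas=[
    {"fingers":52,"delta_pos":[0,2,2],"angular":[0.5,0,0]},
    {"fingers":53,"delta_pos":[0,4.5,3.5],"angular":[1,0,0]},
    {"fingers":54,"delta_pos":[0,7.5,5],"angular":[2,0,0]},
    {"fingers":54,"delta_pos":[0,10.5,6.5],"angular":[2.5,0,0]},
    {"fingers":55,"delta_pos":[0,13.5,8.5],"angular":[3,0,0]},
    {"fingers":56,"delta_pos":[0,16,10.5],"angular":[3.5,0,0]},
    {"fingers":57,"delta_pos":[0,19,12],"angular":[4.5,0,0]},
    {"fingers":58,"delta_pos":[0,21.5,14.5],"angular":[5,0,0]},
    {"fingers":59,"delta_pos":[0,24.5,16.5],"angular":[5.5,0,0]},
    {"fingers":60,"delta_pos":[0,27,18.5],"angular":[6,0,0]},
  ],
)

```text
clock: 7.9
tool_pos: [0.4923, 0.2026, 0.1615]
orientation: [-167.5, 0.0, -36.6]
force: [-1.4, -0.6, -1.2]
opening: 0.0596
gripper_force: 0.3
```

Run:
```python
from h import *
print(ctrl.get_obs()["force"],ctrl.get_obs()["opening"])
where(.755);rows(.755-.028*np.arange(1,11))
```

```text
[-1.3885784  -0.64421663 -1.22263038] 0.0595774216543016
err at 0.755 (array([-0. ,  0.9,  0.2]), array([0.2, 0. , 0. ]))
0.727 w 60 pos [-0.  4.  2.] ang [1. 0. 0.]
0.699 w 60 pos [-0.   7.   4.5] ang [1.5 0.  0. ]
0.671 w 60 pos [-0.  10.   6.5] ang [2. 0. 0.]
0.643 w 60 pos [-0. 13.  9.] ang [3. 0. 0.]
0.615 w 60 pos [-0.  16.  11.5] ang [3.5 0.  0. ]
0.587 w 60 pos [-0. 19. 14.] ang [4. 0. 0.]
0.559 w 60 pos [-0.  21.5 16.5] ang [4.5 0.  0. ]
0.531 w 60 pos [-0.  24.5 19. ] ang [5.5 0.  0. ]
0.503 w 60 pos [-0. 27. 22.] ang [6. 0. 0.]
0.475 w 60 pos [-0.  29.5 24.5] ang [6.5 0.  0. ]
```

Request:
apply_moves(
  deltas=[
    {"fingers":60,"delta_pos":[0,3.5,2],"angular":[0.5,0,0]},
    {"fingers":60,"delta_pos":[0,7,4.5],"angular":[1.5,0,0]},
    {"fingers":60,"delta_pos":[0,10,6.5],"angular":[2,0,0]},
    {"fingers":60,"delta_pos":[0,13,9],"angular":[3,0,0]},
    {"fingers":60,"delta_pos":[0,16,11.5],"angular":[3.5,0,0]},
    {"fingers":60,"delta_pos":[0,19,14],"angular":[4,0,0]},
    {"fingers":60,"delta_pos":[0,21.5,16.5],"angular":[4.5,0,0]},
    {"fingers":60,"delta_pos":[0,24.5,19],"angular":[5.5,0,0]},
    {"fingers":60,"delta_pos":[0,27,22],"angular":[6,0,0]},
    {"fingers":60,"delta_pos":[0,29.5,24.5],"angular":[6.5,0,0]},
  ],
)

```text
clock: 8.9
tool_pos: [0.4783, 0.1837, 0.1311]
orientation: [-161.0, 0.0, -36.6]
force: [0.7, -1.1, -1.0]
opening: 0.0605
gripper_force: 0.4
```

Run:
```python
from h import *
print(ctrl.get_obs()["force"],ctrl.get_obs()["opening"])
lip("p4");print(lipfit(.475),lipfit(.42))
where(.475);rows(.475-.025*np.arange(1,11))
```

```text
[ 0.73209286 -1.0714517  -1.0106956 ] 0.06048463810515499
blue [([280, 0, 12, 4, 37], [286.0, 1.0]), ([322, 159, 21, 13, 98], [331.0, 165.0]), ([450, 190, 16, 17, 142], [459.0, 198.0])]
[[332.0, 140.0], [342.0, 159.0]] [[334.0, 144.0], [345.0, 163.0]]
err at 0.475 (array([ 0.2, -0.9, -0.3]), array([0.2, 0. , 0. ]))
0.45 w 60 pos [0.  1.5 2. ] ang [0.5 0.  0. ]
0.425 w 60 pos [0.  4.  4.5] ang [1.5 0.  0. ]
0.4 w 60 pos [0. 6. 7.] ang [2. 0. 0.]
0.375 w 60 pos [0.  8.5 9.5] ang [2.5 0.  0. ]
0.35 w 60 pos [ 0.  10.5 12. ] ang [3. 0. 0.]
0.325 w 60 pos [ 0.  12.5 14.5] ang [3.5 0.  0. ]
0.3 w 60 pos [ 0.  15.  17.5] ang [4. 0. 0.]
0.275 w 60 pos [ 0.  16.5 20. ] ang [4.5 0.  0. ]
0.25 w 60 pos [ 0.  18.5 23. ] ang [5.5 0.  0. ]
0.225 w 60 pos [ 0.  20.5 26. ] ang [6. 0. 0.]
```

Request:
apply_moves(
  deltas=[
    {"fingers":60,"delta_pos":[0,1.5,2],"angular":[0.5,0,0]},
    {"fingers":60,"delta_pos":[0,4,4.5],"angular":[1.5,0,0]},
    {"fingers":60,"delta_pos":[0,6,7],"angular":[2,0,0]},
    {"fingers":60,"delta_pos":[0,8.5,9.5],"angular":[2.5,0,0]},
    {"fingers":60,"delta_pos":[0,10.5,12],"angular":[3,0,0]},
    {"fingers":60,"delta_pos":[0,12.5,14.5],"angular":[3.5,0,0]},
    {"fingers":60,"delta_pos":[0,15,17.5],"angular":[4,0,0]},
    {"fingers":60,"delta_pos":[0,16.5,20],"angular":[4.5,0,0]},
    {"fingers":60,"delta_pos":[0,18.5,23],"angular":[5.5,0,0]},
    {"fingers":60,"delta_pos":[0,20.5,26],"angular":[6,0,0]},
  ],
)

```text
clock: 9.95
tool_pos: [0.4722, 0.1752, 0.1]
orientation: [-154.9, -0.0, -36.6]
force: [-1.3, -0.8, -0.1]
opening: 0.0598
gripper_force: 1.0
```

Run:
```python
from h import *
print(ctrl.get_obs()["force"],ctrl.get_obs()["opening"])
i=ctrl.snapshot("scene")[:,:,::-1];cv2.imwrite("pics/p5.png",i)
cv2.imwrite("pics/p5c.png",cv2.resize(i[60:270,220:420],None,fx=2.8,fy=2.8,interpolation=cv2.INTER_CUBIC))
where(.225);rows(.225-.025*np.arange(1,12))
```

```text
[-1.30098252 -0.81479901 -0.06056484] 0.05982266735948863
err at 0.225 (array([-0. ,  0.7, -0.3]), array([-0.2,  0. ,  0. ]))
0.2 w 60 pos [-0.   2.5  2.5] ang [0.5 0.  0. ]
0.175 w 60 pos [-0.   4.5  5. ] ang [1. 0. 0.]
0.15 w 60 pos [-0.   6.5  8. ] ang [1.5 0.  0. ]
0.125 w 60 pos [-0.   8.5 11. ] ang [2. 0. 0.]
0.1 w 60 pos [-0. 10. 14.] ang [2.5 0.  0. ]
0.075 w 60 pos [-0.  11.5 17. ] ang [3. 0. 0.]
0.05 w 60 pos [-0.  13.5 20. ] ang [4. 0. 0.]
0.025 w 60 pos [-0.  14.5 23. ] ang [4.5 0.  0. ]
0.0 w 60 pos [-0. 16. 26.] ang [5. 0. 0.]
-0.025 w 60 pos [-0.  18.  29.5] ang [5. 0. 0.]
-0.05 w 60 pos [-0.  19.5 33.5] ang [5. 0. 0.]
```

View pics/p5c.png

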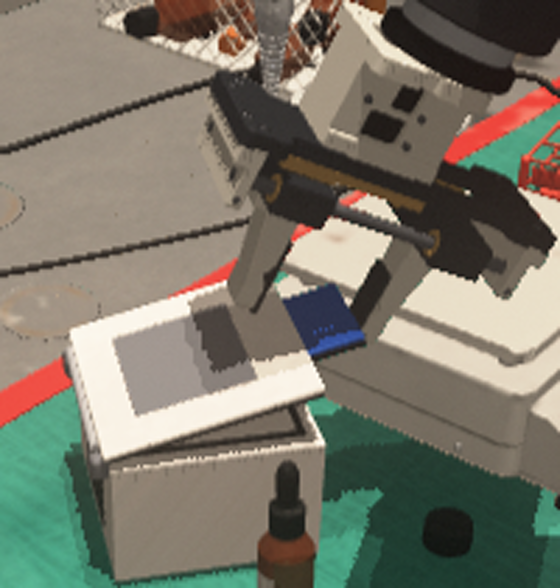

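The cover is about 0.2 rad from shut and rests on the front finger. The rear tip at (255,310) is above the plate, and the gripper body at (545,265) is clear above the balance. I open the fingers slightly during the last stretch for extra clearance.

Request:
apply_moves(
  deltas=[
    {"fingers":61,"delta_pos":[0,2,2.5],"angular":[0.5,0,0]},
    {"fingers":62,"delta_pos":[0,3.5,5],"angular":[1,0,0]},
    {"fingers":63,"delta_pos":[0,5,8],"angular":[1.5,0,0]},
    {"fingers":64,"delta_pos":[0,6.5,11],"angular":[2,0,0]},
    {"fingers":65,"delta_pos":[0,7.5,14],"angular":[2.5,0,0]},
    {"fingers":66,"delta_pos":[0,8.5,16.5],"angular":[3,0,0]},
    {"fingers":67,"delta_pos":[0,10,19],"angular":[4,0,0]},
    {"fingers":68,"delta_pos":[0,10.5,21.5],"angular":[4.5,0,0]},
    {"fingers":68,"delta_pos":[0,11.5,23.5],"angular":[5,0,0]},
    {"fingers":68,"delta_pos":[0,12,24.5],"angular":[5,0,0]},
  ],
)

```text
clock: 11.0
tool_pos: [0.4718, 0.1745, 0.0726]
orientation: [-150.0, 0.0, -36.6]
force: [-1.0, -0.4, 0.3]
opening: 0.0678
gripper_force: 0.3
```

Run:
```python
from h import *
print(ctrl.get_obs()["force"],ctrl.get_obs()["opening"]);where(0.0)
lip("p6");print(lipfit(0),lipfit(.05))
```

```text
[-0.9776405  -0.4454201   0.26282755] 0.06777928901332997
err at 0.0 (array([-0.3,  4.6,  1.4]), array([-0.,  0.,  0.]))
blue [([280, 0, 12, 4, 37], [286.0, 1.0]), ([450, 190, 16, 17, 145], [459.0, 198.0]), ([333, 195, 19, 7, 76], [342.0, 198.0])]
[[342.0, 177.0], [352.0, 197.0]] [[342.0, 173.0], [352.0, 193.0]]
```

Request:
apply_moves(
  deltas=[
    {"fingers":69,"delta_pos":[0,0.5,0],"angular":[0,0,0]},
    {"fingers":70,"delta_pos":[0,1,0],"angular":[0,0,0]},
    {"fingers":71,"delta_pos":[0,1.5,0],"angular":[0,0,0]},
    {"fingers":72,"delta_pos":[0,2,0],"angular":[0,0,0]},
    {"fingers":74,"delta_pos":[0,2.5,0],"angular":[0,0,0]},
    {"fingers":76,"delta_pos":[0,3,0],"angular":[0,0,0]},
    {"fingers":78,"delta_pos":[0,3.5,0],"angular":[0,0,0]},
    {"fingers":80,"delta_pos":[0,4,0],"angular":[0,0,0]},
    {"fingers":82,"delta_pos":[0,4,0],"angular":[0,0,0]},
    {"fingers":84,"delta_pos":[0,4,0],"angular":[0,0,0]},
  ],
)

```text
clock: 12.05
tool_pos: [0.4697, 0.1719, 0.0709]
orientation: [-150.0, -0.0, -36.6]
force: [-0.2, -0.1, -0.2]
opening: 0.0826
gripper_force: 0.0
```

Run:
```python
from h import *
print(ctrl.get_obs()["force"],ctrl.get_obs()["opening"]);lip("p7")
```

```text
[-0.16798807 -0.12283768 -0.19273229] 0.08261687589199757
blue [([280, 0, 12, 4, 38], [286.0, 1.0]), ([450, 190, 16, 17, 145], [459.0, 198.0]), ([332, 196, 20, 6, 78], [342.0, 198.0])]
```

The lip has not moved and the finger load is zero, so the cover is shut. I withdraw along the tool axis.

Request:
apply_moves(
  deltas=[
    {"fingers":84,"delta_pos":[0,0,-10],"angular":[0,0,0]},
    {"fingers":84,"delta_pos":[0,0,-25],"angular":[0,0,0]},
    {"fingers":84,"delta_pos":[0,0,-45],"angular":[0,0,0]},
    {"fingers":84,"delta_pos":[0,0,-75],"angular":[0,0,0]},
    {"fingers":84,"delta_pos":[0,0,-105],"angular":[0,0,0]},
    {"fingers":84,"delta_pos":[0,0,-135],"angular":[0,0,0]},
    {"fingers":84,"delta_pos":[0,0,-160],"angular":[0,0,0]},
    {"fingers":84,"delta_pos":[0,0,-180],"angular":[0,0,0]},
    {"fingers":84,"delta_pos":[0,0,-180],"angular":[0,0,0]},
    {"fingers":84,"delta_pos":[0,0,-180],"angular":[0,0,0]},
  ],
)

```text
clock: 13.1
tool_pos: [0.4159, 0.0993, 0.2274]
orientation: [-149.9, -0.0, -36.6]
force: [0.2, 0.8, -0.2]
opening: 0.0837
gripper_force: 0.0
```

Run:
```python
from h import *
print(ctrl.get_obs()["force"],ctrl.get_obs()["clock"]);lip("p8")
a=cv2.imread("pics/p8.png");b=cv2.imread("pics/scene0.png")
for n,(x,y,w,h) in(("drop",(300,220,35,70)),("cap",(365,238,28,22))):
    for im in(b,a):
        c=cv2.cvtColor(im[y:y+h,x:x+w],cv2.COLOR_BGR2GRAY);q=np.argwhere(c<45);print(n,q.mean(0).round(1),len(q))
print([proj("scene",W(s,z,t)).round(0) for s,z,t in((160,0,-30),(160,0,30),(127,0,65),(127,10,65))])
g=cv2.Canny(a,60,150)
```

```text
[ 0.1530832   0.81530562 -0.16198629] 13.1
blue [([280, 0, 12, 4, 35], [286.0, 1.0]), ([323, 179, 29, 23, 403], [337.0, 190.0]), ([450, 190, 16, 17, 151], [459.0, 198.0])]
drop [37.3 21.4] 415
drop [37.2 21.6] 433
cap [12.1 14.4] 242
cap [11.9 14.4] 250
[array([342., 181.]), array([352., 201.]), array([338., 216.]), array([338., 211.])]
```

```bash
python3 -c "
from plant import ctrl
print(ctrl.close_job())"
```

```text
the job is handed in; nothing more can be done
None
```

I tipped the cover past upright, caught it on the front finger at about 1.31 rad and lowered it until it was shut. The hand is now clear, the dropper and black cap are where they were, the vial was not re-checked at the end, and I handed in the job at about 13 s.

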